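# Gather the rinsed vial caps in the drain corner of their tray

### The arm

A 6-joint arm with a two-finger parallel gripper is mounted at the origin on a cart in front of the work surface, level with it; the furniture and walls round the work are solid. World frame = base frame: x ahead of the robot, y to its left, z up, the work surface at z = 0. Lengths are in mm, angles in rad, forces in N, time in s.
With the tool pointing down it reaches from about 325 to 925 mm from the base axis. Payload 3.1 kg.
Tool frame: the origin (TCP) lies midway between the tips of the shut fingers; the grasp point (between the pads) lies 19 mm behind it; z points along the fingers, y is the line along which they close (so a half turn about z gives the same grasp; the last joint's range is limited). The gripper opens to 85 mm and grips with 20 to 120 N. Pads are 22 mm wide; open, the fingers measure 114 mm over their backs; the gripper's body (76 mm by 85 mm) begins 54 mm behind the grasp point. The pads swing forward as they close: fully open they stand 13 mm farther back than shut.
Start: joints at [1.196, 0.217, 1.613, -0, 1.311, -0.112], TCP at [162.346, 603.559, 231.3] pointing down, gripper open.
Joint ranges: [-2.75, 2.75], [-0.78, 2.1], [0.31, 2.55], [-1.13, 4.27], [0.13, 2.63], [-2.58, 2.58]. Speed limits (rad/s): [2.79, 2.79, 3.14, 3.14, 3.14, 3.14].

### API

Orientations are given as a unit quaternion [w, x, y, z].
In Python, from workcell import r gives the robot as it stands. The module is installed in compiled form; this text tells all that it offers. Calls block until the motion is done:
- r.reach(position, orientation): joint-space move of the TCP to a pose.
- r.move_straight(position, frame=None, velocity=150): straight line of the TCP; frame=None keeps the orientation; velocity is the mean speed in mm/s.
- r.move_joints(angles): joint-space move.
- r.set_gripper(opening, effort=None): opening from 0.0 (shut) to 1.0 (fully open); effort is the grip in N (None keeps the last); returns when the fingers have stopped.
- r.hold(seconds).
- r.inverse_kinematics(position, orientation): joint angles nearest the present ones, or None.
- r.grab_frame(name): name is "side" or "top"; returns a dict with "pixels" (480x640x3 uint8, blue, green, red), "K" (3x3 intrinsics, pixels), "R" (3x3) and "t" (3): a world point X has camera coordinates R X + t. Camera axes: x right, y down, z forward; pixel columns grow to the right and rows downward; lengths in mm; the calibration is good to about 2 mm. A picture is of the moment at which its call begins. There is no depth.
A pose or a line that the arm cannot do raises r.PlanningError and nothing moves.
- r.sign_off(): hands the job in; it is judged then, once.
Trained networks look in the newest picture that a camera, given by its name, has taken for a name from the list of things; names that differ only in an ending like _2 or _b are one class to them, and where a whole thing is asked for, a point or a joint stands for the part that bears it (a point fixed in the world has none). Each returns a list of dicts, best first, with "p" (0 to 1); they miss things now and then, are a little off and sometimes report something else, mostly with a low value. They report only what shows in the picture. A call takes as long as a camera call.
- r.search_frame(target, camera): "centre" ([row, column] in pixels, amid what is visible of it).
- r.place_of(target, camera): "centre" ([row, column] in pixels: a listed point, or the origin of a listed thing).
Readings, each from a call of its own:
- r.get_clock(): time.
- r.get_q(): joint angles.
- r.get_joint_vel(): joint speeds.
- r.get_tau(): joint torques, N m.
- r.get_tcp_pos(): TCP position.
- r.get_tcp_rot(): TCP orientation.
- r.get_force(): force on the tool from outside, world axes, zero at the start.
- r.get_ft_torque(): the same for the moment, N m.
- r.get_width(): opening from 0.0 (shut) to 1.0 (fully open).
- r.get_finger_force(): force on a finger pad.
Only numpy, scipy, OpenCV 4.12 (cv2) and the standard library are available. Lean on these libraries where they do the work, as an engineer would, in place of code of your own. Each camera call takes 0.05 s, during which the arm holds its last target. There are 200 camera calls.

### The job

One rinsed vial cap has been left on the bench beside the steel tray: put it into the tray with the other three while the tray stands on the bench. Then pick the tray up by its bridge handle, clear of the bench, and tip it down towards the corner with the drain spout until all four caps have slid together into that corner. Finish while still holding the tray up, tipped and still, with the caps in the corner; leave the other things on the bench where they are.

Things in the scene. Friction and masses are not known exactly. Their poses are not given: they have to be found in the camera images.
- tray: open stainless steel tray, 0.25 to 0.55 kg, 170 mm (its x) by 130 mm (its y), walls 32 mm high, walls and floor 4 mm thick. Origin: centre of its underside; z up. A bridge handle crosses over its middle along its y, from long wall to long wall. A short drain spout (13 mm thick, sticking out 20 mm diagonally at floor level) is at its +x, +y corner. The yaw varies widely.
- tray_grip (a point): middle of the tray's handle bar, at x = 0, y = 0, 66 mm above the tray's underside. The bar is straight along the tray's y, 12 mm thick (along the tray's x) and 16 mm high (58 to 74 mm above the underside); posts at its two ends, 120 mm apart clear. A wall stands behind the bench (from x = 0.80 m): hold the tray a little nearer when the wrist leans that way. Its axes are the tray's.
- tray_drain (a point): the inner corner of the tray floor at the drain spout: 81 mm along the tray's +x and 61 mm along its +y from the centre, 4 mm above the underside. Its axes are the tray's.
- cap_1: white ribbed plastic screw cap for a vial with a dark rubber disc in its top, 20 mm in diameter and 12 mm high, 12 g, slippery (friction 0.10 to 0.16 on the tray). Origin: centre of its underside, z up. It lies in the tray at the start, away from the drain corner.
- cap_2: white ribbed plastic screw cap for a vial with a dark rubber disc in its top, 20 mm in diameter and 12 mm high, 12 g, slippery (friction 0.10 to 0.16 on the tray). Origin: centre of its underside, z up. It lies in the tray at the start, away from the drain corner.
- cap_3: white ribbed plastic screw cap for a vial with a dark rubber disc in its top, 20 mm in diameter and 12 mm high, 12 g, slippery (friction 0.10 to 0.16 on the tray). Origin: centre of its underside, z up. It lies in the tray at the start, away from the drain corner.
- cap_stray: white ribbed plastic screw cap for a vial with a dark rubber disc in its top, 20 mm in diameter and 12 mm high, 12 g, slippery (friction 0.10 to 0.16 on the tray). Origin: centre of its underside, z up. It lies on the bench beside the tray at the start.
- tally_counter: round grey hand tally counter, 50x61x17 mm, lying on the bench; a bystander, to be left alone
- forceps: slim steel forceps, 132 mm long, lying along its own y axis at the front of the bench; a bystander, to be left alone
- lens_tissue: small flat white booklet, 50x74x10 mm; a bystander, to be left alone
- marker: thick marker pen, 135 mm long, 17 mm thick, lying along its own y axis; a bystander, to be left alone

How it is judged:
By the outcome, as a careful person would: the job done as asked, in the order asked, and still so for the second after the job is handed in, while the arm keeps its last pose, push and grip.
It also fails if it takes over 51 s, if anything falls off the work surface, if the arm or the gripper's body presses on something with over 40 N, if the wrist force passes 120 N, or if a joint passes its speed limit or range.

## Working session

There is one attempt and no reset: what is moved stays moved. The work goes in short steps, each a Python script; the robot and the scene stay as the last script left them, time stands still between calls to the robot, and variables do not carry over. Pictures are saved under pics/ and viewed, at most 10 in all, crops included, and the job is handed in when it is done.

```bash
mkdir -p pics; cat > h.py <<'E'
import numpy as np, cv2
from workcell import r
def ray(f,rc):
    K,R,t=[np.array(f[k],float) for k in("K","R","t")]
    d=R.T@np.linalg.inv(K)@np.array([rc[1],rc[0],1.]); return -R.T@t.reshape(3),d
def onz(f,rc,z):
    c,d=ray(f,rc); return c+d*(z-c[2])/d[2]
E
python3 - <<'E'
from h import *
for cam in("top","side"):
    f=r.grab_frame(cam); cv2.imwrite(f"pics/{cam}0.png",f["pixels"])
    for n,z in(("tray",0),("tray_grip",66),("tray_drain",4),("cap_stray",0)):
        print(cam,n,[(np.round(d["centre"]).tolist(),round(d["p"],2),onz(f,d["centre"],z).round().tolist()) for d in r.place_of(n,cam)][:6])
    print(ray(f,[240,320])[0].round())
print(r.get_clock())
E
```

```text
top tray [([226.0, 317.0], 0.95, [545.0, -48.0, 0.0])]
top tray_grip [([224.0, 316.0], 0.97, [541.0, -44.0, 66.0])]
top tray_drain [([176.0, 309.0], 0.61, [646.0, -34.0, 4.0])]
top cap_stray [([236.0, 172.0], 0.52, [527.0, 237.0, 0.0])]
[426. -25. 940.]
side tray [([256.0, 298.0], 0.76, [549.0, -46.0, 0.0])]
side tray_grip [([234.0, 300.0], 0.89, [542.0, -41.0, 66.0])]
side tray_drain [([236.0, 256.0], 0.96, [647.0, -46.0, 4.0]), ([230.0, 300.0], 0.68, [583.0, -107.0, 4.0]), ([301.0, 372.0], 0.66, [379.0, -17.0, 4.0])]
side cap_stray [([371.0, 212.0], 0.6, [530.0, 237.0, 0.0])]
[153. 550. 734.]
0.5
```

View pics/top0.png

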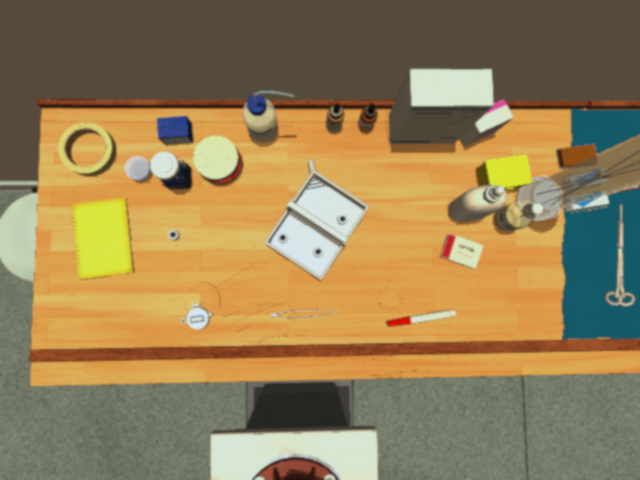

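View pics/side0.png

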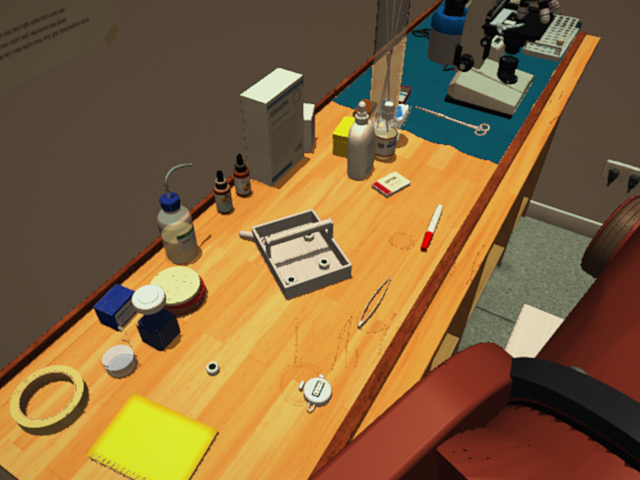

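The top view shows the tray at about (col 317, row 226) with its spout at (312, 168), three caps at (342, 219), (283, 238) and (318, 252), and the stray cap at (173, 235). The side view agrees, with the stray at (212, 369). That puts the tray yaw at about -34°.

```bash
cat >> h.py <<'E'
from scipy.spatial.transform import Rotation as Ro
YAW=np.radians(-34.); C=np.array([542.,-43.,0.])
def loc(x,y,z): return C+Ro.from_rotvec([0,0,YAW]).apply([x,y,z])
def down(a):  # closing axis at angle a
    y=np.array([np.cos(a),np.sin(a),0]); z=np.array([0,0,-1.]); return Ro.from_matrix(np.c_[np.cross(y,z),y,z])
def q(R): return R.as_quat(scalar_first=True)
def tilt(a,dirn,th): # tool rotation with tray tipped towards dirn
    d=np.array([np.cos(dirn),np.sin(dirn),0]); return Ro.from_rotvec(np.cross([0,0,1],d)*th)*down(a)
E
python3 - <<'E'
from h import *
for k in(0,np.pi):
    D=YAW+np.arctan2(61,81)
    for n,p,R in(("grip",loc(0,0,47),down(YAW+k)),("tilt35",np.array([470,-43,260.]),tilt(YAW+k,D,np.radians(35))),("tilt35b",np.array([540,-43,260.]),tilt(YAW+k,D,np.radians(35))),
      ("drop",loc(43,18,14),down(YAW+np.pi/2+k)),("cap",np.array([528,237,3.]),down(YAW+np.pi/2+k))):
        s=r.inverse_kinematics(p,q(R)); print(k,n,None if s is None else np.round(s,2))
a=YAW-np.pi/2 if r.inverse_kinematics(loc(43,18,14),q(down(YAW+np.pi/2))) is None else YAW+np.pi/2
o=q(down(a))
r.reach([528,237,90],o); r.set_gripper(0.6,30); r.move_straight([528,237,3]); r.set_gripper(0,30)
print("w",r.get_width(),r.get_finger_force(),r.get_clock())
r.move_straight([528,237,130],velocity=200); print("w",r.get_width(),r.get_finger_force())
E
```

```text
0 grip [-0.21  0.28  1.92 -0.    0.94  0.39]
0 tilt35 [-0.16  0.28  1.59 -0.13  1.87  0.43]
0 tilt35b [-0.15  0.42  1.4  -0.12  1.92  0.44]
0 drop [-0.21  0.42  1.82 -0.    0.91 -1.18]
0 cap [ 0.3   0.42  1.85 -0.    0.88 -0.68]
3.141592653589793 grip None
3.141592653589793 tilt35 None
3.141592653589793 tilt35b None
3.141592653589793 drop [-0.21  0.42  1.82 -0.    0.91  1.96]
3.141592653589793 cap [ 0.3   0.42  1.85 -0.    0.88  2.46]
w 0.21295629740416688 29.375914335250854 4.0083
w 0.20826906085186642 29.28838223218918
```

```bash
python3 - <<'E'
from h import *
o=q(down(YAW+np.pi/2))
r.reach(loc(43,18,130),o); r.move_straight(loc(43,18,14),velocity=120); 
r.set_gripper(0.38); r.move_straight(loc(43,18,150),velocity=200)
print(r.get_force().round(1) if hasattr(r.get_force(),'round') else r.get_force(), r.get_clock())
r.reach([400,250,250],o)
f=r.grab_frame("top"); cv2.imwrite("pics/top1.png",cv2.resize(f["pixels"][130:310,220:420],None,fx=3,fy=3))
for n,z in(("tray_grip",66),("tray_drain",4),("cap_1",4)):
    print(n,[(np.round(d["centre"]).tolist(),round(d["p"],2),onz(f,d["centre"],z).round().tolist()) for d in r.place_of(n,"top")][:6])
print(r.get_clock())
E
```

```text
[ 0.9 -0.2 -0.2] 8.1667
tray_grip [([224.0, 314.0], 0.7, [539.0, -42.0, 66.0])]
tray_drain [([176.0, 312.0], 0.72, [645.0, -38.0, 4.0]), ([250.0, 316.0], 0.38, [497.0, -46.0, 4.0])]
cap_1 [([218.0, 340.0], 0.54, [559.0, -95.0, 4.0]), ([248.0, 318.0], 0.42, [500.0, -49.0, 4.0]), ([239.0, 282.0], 0.41, [519.0, 21.0, 4.0])]
9.75
```

View pics/top1.png

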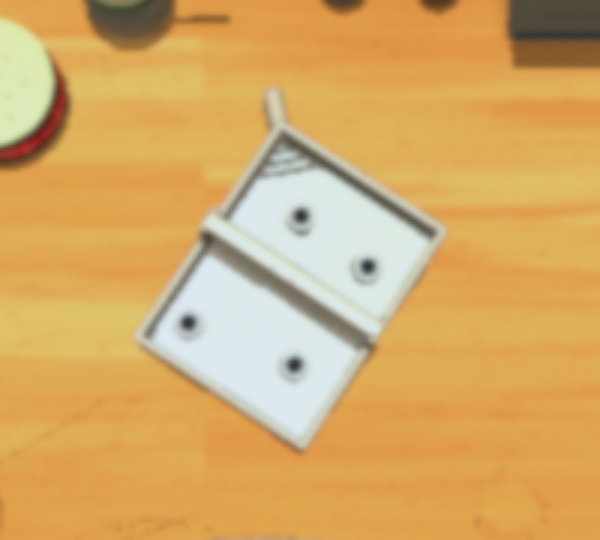

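The crop shows all four caps inside the tray: the placed one at (301, 217), the others at (367, 267), (188, 323) and (293, 365). The handle lies at about 34°. Next I grip it, lift and tip in stages.

```bash
python3 - <<'E'
from h import *
D=YAW+np.arctan2(61,81); o=q(down(YAW))
p=np.array([541,-42,0.])
r.set_gripper(1.0,100); r.reach(p+[0,0,150],o); r.move_straight(p+[0,0,47]); r.set_gripper(0,100)
print("w",r.get_width(),r.get_finger_force())
r.move_straight(p+[0,0,120],velocity=80); print("F",np.round(r.get_force(),1),r.get_clock())
P=np.array([470,-42,250.]); r.move_straight(P,velocity=120)
for a in range(5,31,5):
    r.reach(P,q(tilt(YAW,D,np.radians(a)))); r.hold(0.2)
r.hold(0.8)
print("w",r.get_width(),np.round(r.get_force(),1),np.round(r.get_ft_torque(),2),r.get_clock())
for c,s in(("top",np.s_[100:320,200:440]),("side",np.s_[80:330,200:440])):
    f=r.grab_frame(c); cv2.imwrite(f"pics/{c}2.png",cv2.resize(f["pixels"][s],None,fx=2.3,fy=2.3))
E
```

```text
w 0.12101958092011586 97.99007892608643
F [ 0.7 -0.2 -2.1] 14.175
w 0.11770229372423248 [ 1.  -0.1 -2.1] [ 0.07 -0.55  0.01] 19.0583
```

View pics/top2.png

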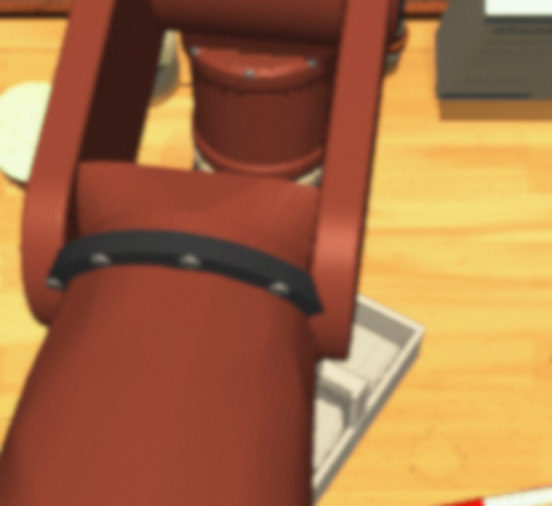

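View pics/side2.png

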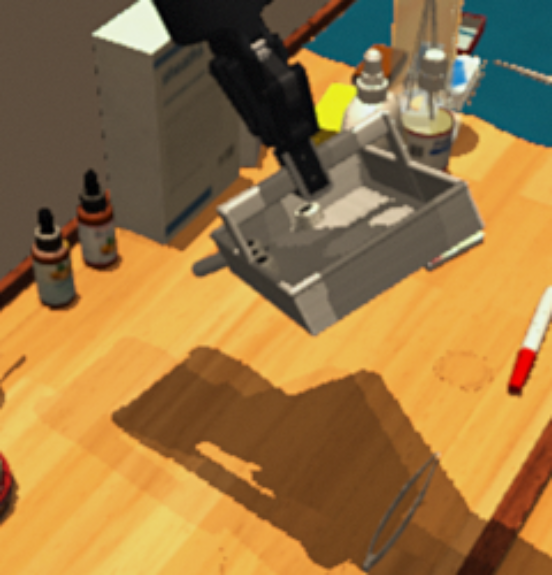

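The top view is blocked by the wrist. In the side view a cap is visible near (305, 215), by the finger, and there are dark spots in the drain corner near (258, 250). I'll zoom in.

```bash
python3 - <<'E'
from h import *
f=r.grab_frame("side"); cv2.imwrite("pics/z3.png",cv2.resize(f["pixels"][135:230,275:415],None,fx=5.5,fy=5.5,interpolation=cv2.INTER_CUBIC))
K,R,t=[np.array(f[k],float) for k in("K","R","t")]
T=Ro.from_quat(r.get_tcp_rot(),scalar_first=True); p=np.array(r.get_tcp_pos())
tr=T*down(YAW).inv()*Ro.from_rotvec([0,0,YAW])
pr=lambda l:(lambda c:(K@c/c[2])[:2])(R@(p+tr.apply(np.array(l)-[0,0,47.]))+t.reshape(3))
for n,l in dict(drain=(81,61,4),grip=(0,0,66),c00=(71,51,16),c1=(51,51,16),c2=(71,31,16),c3=(51,31,16),x0=(40,0,16)).items(): print(n,((pr(l)-[275,135])*5.5).round())
print([(np.round((np.array(d["centre"])-[135,275])*5.5)[::-1].tolist(),round(d["p"],2)) for d in r.place_of("cap_1","side")])
E
```

```text
drain [140. 326.]
grip [315.  92.]
c00 [160. 284.]
c1 [181. 299.]
c2 [216. 249.]
c3 [238. 263.]
x0 [339. 216.]
[([337.0, 216.0], 0.64), ([192.0, 336.0], 0.57), ([239.0, 356.0], 0.46)]
```

View pics/z3.png

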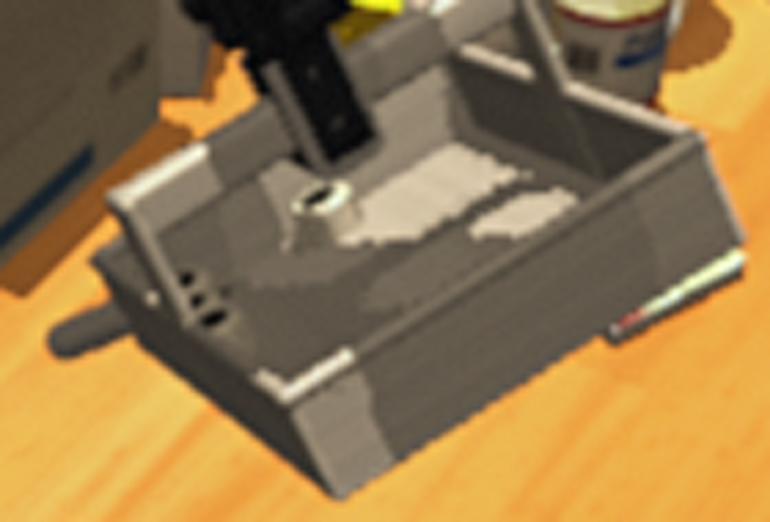

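Three caps sit in a row along the +y wall, ending at the drain corner. The fourth has stopped against the +x wall at about y = 0, so I'll tip more steeply with some extra towards +y.

```bash
python3 - <<'E'
from h import *
D=YAW+np.arctan2(61,81); P=np.array([470,-42,250.])
r.set_gripper(0,120)
for a,b in((33,15),(37,20),(40,25)):
    o=q(tilt(YAW,D+np.radians(b),np.radians(a)))
    s=r.inverse_kinematics(P,o); 
    if s is None: print("no ik",a,b); break
    r.reach(P,o); r.hold(0.4)
r.hold(.6); f=r.grab_frame("side"); cv2.imwrite("pics/z4.png",cv2.resize(f["pixels"][125:240,265:415],None,fx=5,fy=5,interpolation=cv2.INTER_CUBIC))
print(r.get_width(),np.round(r.get_force(),1),np.round(r.get_q(),2),r.get_clock())
E
```

```text
0.10973863794016699 [-1.  -0.5 -3.4] [-0.03  0.3   1.61 -0.34  1.84  0.57] 22.075
```

View pics/z4.png

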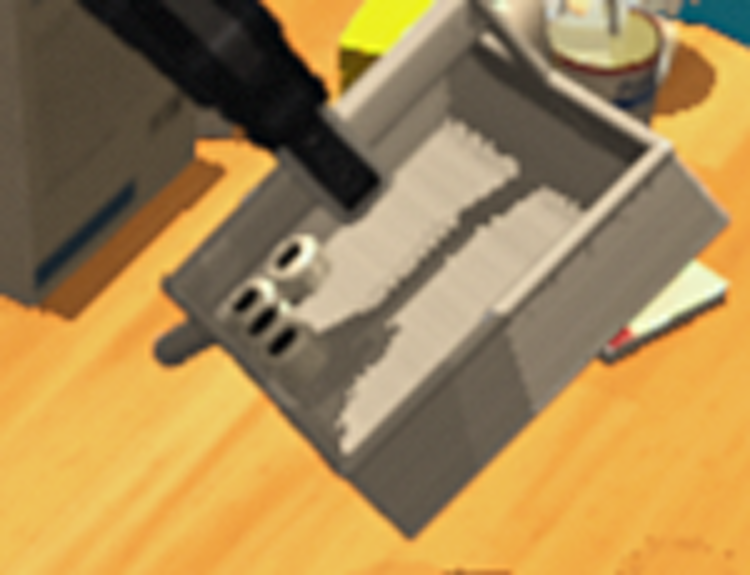

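All four caps are now clustered at the drain corner, at about (250, 297), (267, 318), (283, 340) and (293, 257). I'll bring the tilt back towards the diagonal to settle them, check, then finish.

```bash
python3 - <<'E'
from h import *
D=YAW+np.arctan2(61,81); P=np.array([470,-42,250.])
for b in(17,8): r.reach(P,q(tilt(YAW,D+np.radians(b),np.radians(38)))); r.hold(.3)
r.hold(1); f=r.grab_frame("side"); cv2.imwrite("pics/z5.png",cv2.resize(f["pixels"][125:240,265:415],None,fx=5,fy=5,interpolation=cv2.INTER_CUBIC))
print(r.get_width(),np.round(r.get_force(),1),r.get_clock())
E
```

```text
0.11538222705310824 [ 0.5 -0.1 -3.1] 24.225
```

View pics/z5.png

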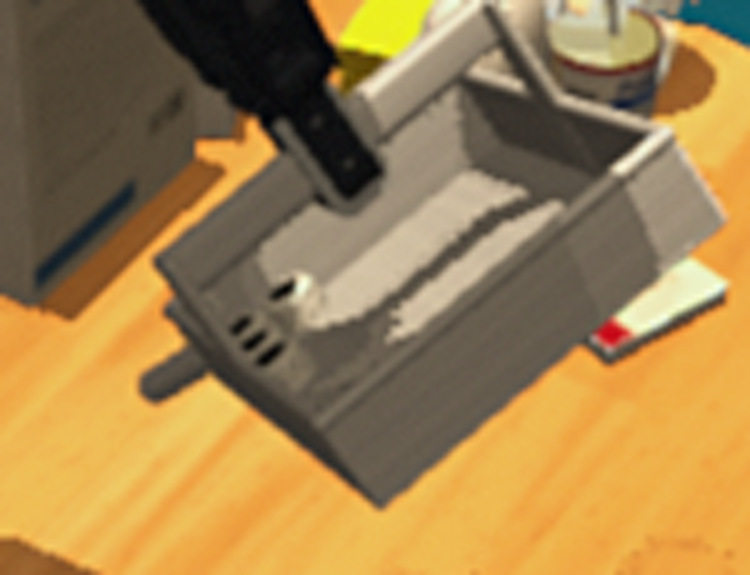

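The caps stay packed: three along the +y wall from the corner at (243, 323), (255, 338) and (270, 352), and the fourth beside the first at (292, 288).

```bash
python3 -c "
from h import *
print(np.abs(r.get_joint_vel()).max()); print(r.sign_off())"
```

```text
0.00953161509192747
the job is handed in; nothing more can be done
None
```

The stray cap is in the tray, and I handed the job in with the tray held up by its handle, tipped about 38° towards the drain spout, and all four caps packed together in that corner.

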